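# Refit the access panel of an archive shelf

## Task

The bottom shelf of the file rack is open: refit its access panel. Hold the panel at an angle, slide its tongue fully home into the groove of the shelf, lower it flat without dropping it and gently press its front edge down until the sprung catch has snapped out over it; never force it, and leave the other things on the table where they are.

Things in the scene. Friction and masses are not known exactly. Their poses are not given: they have to be found in the camera images.
- panel: loose access panel, white laminate board 190 (x) x 160 (y) x 14 (z) mm, 0.3 to 0.5 kg, lying flat on the table, handle up. Origin: centre of the board's underside, tongue not counted. Tongue on its -x edge, bar handle on top
- panel_tongue (a point): lower edge of the tongue tip, mid-width, at (-107, 0, 0) mm in the panel's frame. The plywood tongue sticks out 12 mm from the board's -x edge over its full width, 6 mm thick, level with the underside (z 0 to 6 mm); above it the edge is a plain upright shoulder (z 6 to 14 mm)
- panel_bar (a point): grip point on the panel's handle, at (0, 0, 35.5) mm in the panel's frame. The handle is an upright aluminium bar in the middle of the top, 12 mm thick along x, 80 mm long along y, its top 32 mm above the board's top face; pinch it across x from above
- pan: fixed white steel shelf pan, rim 26 mm high, x -194 to 159 and y -112 to 112 mm about its origin (on the table). Its +x points away from the robot; the panel goes in with its x along it. In it lies the deck (groove, floor, batten, catch in one), immovable, an UNMEASURED 7 to 43 mm off the pan's rear (-x) wall, to be felt or seen. The pan's other points are for a gap of 0: add the gap to x
- pan_floor (a point): middle of the panel's place on the deck's floor, (-25, 0, 14) mm in the pan's frame, FOR GAP 0 (z is exact). The seated panel's origin lies here plus the gap in x, within some mm in y. Seen from here the floor has an open well at x -30..60, y -50..50 mm, and side strips 7 mm high beyond y = +-89 mm (panel is +-80)
- pan_groove (a point): foot of the groove's mouth, (-120, 0, 14) mm in the pan's frame FOR GAP 0. Groove in the edge of the laid white board at the deck's -x end; opens to +x, 13.5 mm deep, from the floor up to a lip 10 to 14 mm above it; 206 mm wide. Tongue tip on the floor, it enters at up to 18 deg slope (13 is good: the shoulder meets the lip with the tip about 9 mm deep; the rest follows on lowering)
- pan_batten (a point): foot of the front batten's face, (72.5, 0, 14) mm in the pan's frame FOR GAP 0; batten 20 mm high above the floor, full width. Groove mouth to batten is 192.5 mm, so board (190) plus tongue (12) cannot be put in flat: front edge up (9 deg or more clears batten and catch), tongue in first and pushed home, else the front edge lands on top of them
- catch (a joint): sprung steel catch in the middle of the batten (y -25..25 mm); 0 = out, up to 0.008 m = pushed back to +x. Its nose stands 4.5 mm out of the batten just above the seated panel's top face; steep ramp above, flat top 28 mm above the floor. Pushing the panel's front edge down with some 5 to 12 N drives it back, then it snaps out over the panel. The panel's weight alone does not open it
- stamp: bystander: wooden hand stamp, 26 mm across, 54 mm tall, stands on the laid board of the deck; origin at its foot
- tape: bystander: roll of clear tape lying flat, 54 mm across, 22 mm high; origin at its underside
- stapler: bystander: black stapler, 130 x 34 x 42 mm; origin at its underside
- pencup: bystander: grey cup, 60 mm across, 90 mm tall; origin at its underside
- punch: bystander: hole punch, 110 x 70 x 70 mm; origin at its underside
- clipbox: bystander: small carton, 60 x 45 x 30 mm; origin at its underside

How it is judged (in metres and radians):
On the way:
1. the tongue is held in the groove with the panel at an angle (5 to 20 degrees, tongue tip within 8 mm of the deck's floor and at the groove) (angle between panel's own z axis and vertical between 0.087 and 0.35 rad and z of panel_tongue in the frame of pan between 0.01 and 0.022 m and x of panel_tongue in the frame of pan between -0.128 and -0.082 m and contact force between the fingers and panel above 1 N), for 0.1 s.
At the end, for the whole second after the job is handed in: the panel lies flat (within 1.7 degrees) on the deck's floor (within 2.5 mm), in its place between groove and batten, at rest and let go, and the catch is fully out over its front edge (angle between panel's own z axis and vertical below 0.03 rad and z of panel in the frame of pan between 0.0115 and 0.0165 m and x of panel in the frame of pan between -0.0205 and 0.0225 m and y of panel in the frame of pan between -0.014 and 0.014 m and angle between the x axis of panel and the x axis of pan, either way round below 0.1 rad and value of joint catch below 0.002 m and linear speed of panel below 0.02 m/s); the robot touches nothing.
It fails at once if the panel is forced: it presses on the shelf with more than 35 N (contact force between panel and pan above 35 N).
It fails at once if the panel is dropped or left to fall: it moves faster than 0.4 m/s or turns faster than 2 rad/s while no finger touches it (contact force between the fingers and panel below 0.05 N and (linear speed of panel above 0.4 m/s or angular speed of panel above 2 rad/s)).
It fails at once if a bystander is moved more than 30 mm (distance of any of stamp, tape, stapler, pencup, punch, clipbox from where it was at the start of the episode above 0.03 m).
It also fails if it takes over 64 s, if anything falls off the work surface, if the arm or the gripper's body presses on something with over 40 N, if the wrist force passes 120 N, or if a joint passes its speed limit or range.

## Robot

A 6-joint arm with a two-finger parallel gripper is mounted at the origin on the work surface. World frame = base frame: x ahead of the robot, y to its left, z up, the work surface at z = 0. Lengths are in mm, angles in degrees, forces in N, time in s.
With the tool pointing down it reaches from about 300 to 850 mm from the base axis. Payload 4.2 kg.
Tool frame: the origin (TCP) lies midway between the tips of the shut fingers; the grasp point (between the pads) lies 19 mm behind it; z points along the fingers, y is the line along which they close (so a half turn about z gives the same grasp; the last joint's range is limited). The gripper opens to 91 mm and grips with 3 to 60 N. Pads are 32 mm wide; open, the fingers measure 118 mm over their backs; the gripper's body (76 mm by 178 mm) begins 60 mm behind the grasp point.
Start: joints at [-72.193, 18.312, 89.639, -0, 72.044, -1.146], TCP at [186.763, -543.841, 213.976] pointing down, gripper open.
Joint ranges: [-177.97, 177.97], [-48.28, 115.42], [12.27, 149.76], [-77.06, 257.06], [2.81, 150.46], [-146.56, 146.56]. Speed limits (degrees/s): [147.25, 147.25, 180, 180, 180, 180].

## Interface

Orientations are given as [roll, pitch, yaw] about the fixed x, y, z axes, in that order (R = Rz(yaw) Ry(pitch) Rx(roll)).
In Python, from workcell import env gives the robot as it stands.
- The arm moves only by the shell command python3 -m jog 'ROWS' [FORCE]. ROWS is a JSON object of lists of equal length, an entry for each row: "jaw": the finger opening in mm, from 0 to 91.2; "slide": the shift along the tool's x, y, z in units of 30 mm (1.0 is 30 mm), a list of three; "spin": the turn about the tool's z in units of 8 degrees (1.0 is 8 degrees). In form: {"jaw": [jaw, ...], "slide": [[dx, dy, dz], ...], "spin": [spin, ...]}. A call has 1 to 10 rows; each row shifts and turns the commanded pose from where the row before left it, along the tool's axes as they then stand; what a row does not reach is not made up. A row lasts 1/10 s, in which the tool goes at most 50 mm and 8.59 degrees, less where a joint would pass 70% of its speed; a pose out of reach is approached as far as the arm can. A call is refused whole if a number of a shift passes 1 or a number of a turn 1, either way. A call with a gripper value outside its range is refused whole. The fingers move at their own pace and stop on an object; FORCE is the grip in N (left out, the last holds). Time passes only in rows, so rows that do not move let the fingers close. It gives the time, the measured TCP pose, the force, the opening and the grip force at its end, in the units of the state.
- env.state(): the state, without advancing time (a new reading comes with each control period).
- env.grab_frame(name): name is "scene" or "top"; returns the picture (480x640x3 uint8, red, green, blue); there is no depth.
- env.camera_model(name): a dict with "fx", "fy", "cx", "cy" (pixels), "D" ([k1, k2, p1, p2, k3] as OpenCV has them; the pictures are not rectified), "camera_from_world" (4x4, takes a point from world to camera coordinates). Camera axes: x right, y up, looking along -z (the intrinsics and any distortion apply to the point x, -y, -z); pixel columns grow to the right and rows downward; lengths in mm; the calibration is good to about 2 mm. A picture is of the moment at which its call begins. camera_model takes no time and is no camera call.
- env.job_done(): hands the job in; it is judged then, once.
The state is a dict: "time_s": time; "qpos": joint angles; "qvel": joint speeds; "effort": joint torques, N m; "ee_pos": TCP position; "ee_rot": TCP orientation; "force": force on the tool from outside, world axes, zero at the start; "torque": the same for the moment, N m; "gripper_width": finger opening in mm; "gripper_force": force on a finger pad.
Only numpy, scipy, OpenCV 4.12 (cv2) and the standard library are available. Lean on these libraries where they do the work, as an engineer would, in place of code of your own. Each camera call takes 0.05 s, during which the arm holds its last target. There are 200 camera calls.

## Working session

There is one attempt and no reset: what is moved stays moved. The work goes in short steps, Python scripts to look and compute and a shell command to move; the robot and the scene stay as the last step left them, time stands still between calls to the robot, and variables do not carry over. Pictures are saved under pics/ and viewed, at most 10 in all, crops included, and the job is handed in when it is done.

```bash
mkdir -p pics; ls; python3 - <<'E'
from workcell import env
import cv2,json
for n in("scene","top"):
    cv2.imwrite(f"pics/{n}0.png",env.grab_frame(n)[:,:,::-1]); m=env.camera_model(n); print(n,m)
print(env.state())
E
```

```text
pics
scene {'fx': 582.7912584117996, 'fy': 582.7912584117996, 'cx': 318.82314953987884, 'cy': 236.80177913338386, 'D': array([-0.01655869,  0.        ,  0.        ,  0.        ,  0.        ]), 'camera_from_world': array([[-6.83963928e-01,  7.29451863e-01, -9.66045425e-03,
         3.78459854e+02],
       [-5.89470216e-01, -5.44812896e-01,  5.96409065e-01,
         3.00889230e+02],
       [ 4.29788564e-01,  4.13616837e-01,  8.02622516e-01,
        -1.61933052e+03],
       [ 0.00000000e+00,  0.00000000e+00,  0.00000000e+00,
         1.00000000e+00]])}
top {'fx': 552.3790370501529, 'fy': 552.3790370501529, 'cx': 323.9593328402844, 'cy': 240.35435429454046, 'D': array([-0.08227402,  0.        ,  0.        ,  0.        ,  0.        ]), 'camera_from_world': array([[-2.24418419e-02, -9.99675917e-01,  1.20176883e-02,
        -2.85392162e+00],
       [ 9.97101361e-01, -2.15066889e-02,  7.29817667e-02,
        -5.48910120e+02],
       [-7.26996539e-02,  1.36206986e-02,  9.97260867e-01,
        -1.20762762e+03],
       [ 0.00000000e+00,  0.00000000e+00,  0.00000000e+00,
         1.00000000e+00]])}
{'time_s': 0.1, 'qpos': array([-7.21917867e+01,  1.83470248e+01,  8.97001297e+01, -6.82748183e-04,
        7.20441380e+01, -1.14639025e+00]), 'qvel': array([ 0.13129871, -0.0361692 , -0.06090688, -0.03029647, -0.03501258,
        0.03266812]), 'effort': array([ 2.99134692e-03, -4.13328767e+01, -2.32506198e+01,  7.32311234e-02,
        4.21100913e-02, -4.50425659e-05]), 'ee_pos': array([ 186.62260995, -543.38529732,  213.20908006]), 'ee_rot': array([-1.79908713e+02, -1.17745563e-03,  1.89548136e+01]), 'force': array([-0.01224038, -0.06723865, -0.14756306]), 'torque': array([0.02322647, 0.00495223, 0.01552425]), 'gripper_force': 0.0, 'gripper_width': 90.93120018764314}
```

View pics/top0.png

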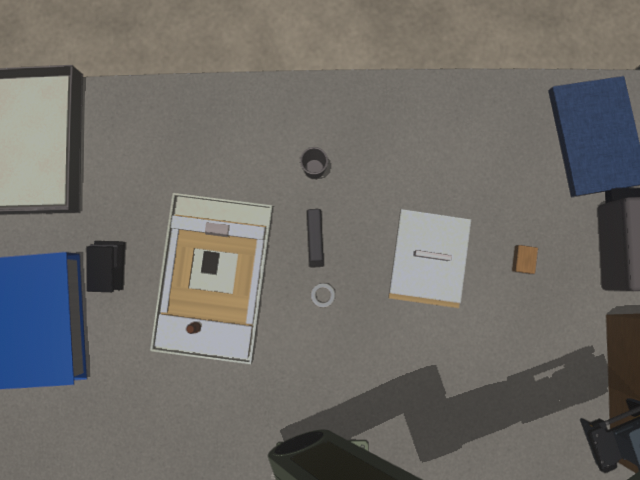

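View pics/scene0.png

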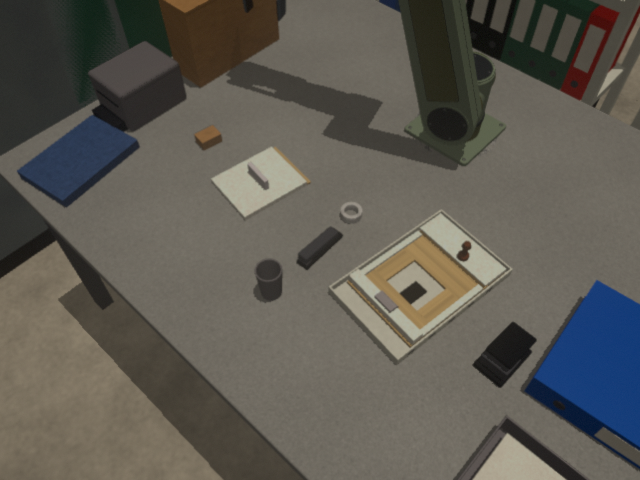

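The top view shows the pan around (212,278), rotated slightly, with the groove board at the bottom and the stamp at (194,327). The panel is around (430,257) with its tongue towards the robot, and the stapler and tape lie between them. I'll zoom in to get exact corners.

```bash
cat > h.py <<'E'
import numpy as np,cv2
from workcell import env
def ray(n,u,v):
    m=env.camera_model(n);K=np.array([[m['fx'],0,m['cx']],[0,m['fy'],m['cy']],[0,0,1]])
    p=cv2.undistortPoints(np.array([[[u,v]]],float),K,m['D'])[0,0]
    T=m['camera_from_world'];R=T[:3,:3];d=R.T@np.array([p[0],-p[1],-1]);c=-R.T@T[:3,3];return c,d
def at(n,u,v,z):
    c,d=ray(n,u,v);return (c+d*(z-c[2])/d[2])[:2]
def proj(n,P):
    m=env.camera_model(n);K=np.array([[m['fx'],0,m['cx']],[0,m['fy'],m['cy']],[0,0,1]])
    T=m['camera_from_world'].copy();T=np.diag([1,-1,-1,1])@T
    return cv2.projectPoints(np.array(P,float).reshape(-1,1,3),cv2.Rodrigues(T[:3,:3])[0],T[:3,3],K,m['D'])[0][:,0]
E
python3 - <<'E'
import cv2,numpy as np
im=cv2.imread('pics/top0.png')
a=cv2.resize(im[185:370,145:280],None,fx=3.2,fy=3.2,interpolation=cv2.INTER_CUBIC)
b=cv2.resize(im[200:315,382:479],None,fx=3.2,fy=3.2,interpolation=cv2.INTER_CUBIC)
b=cv2.copyMakeBorder(b,0,a.shape[0]-b.shape[0],0,0,cv2.BORDER_CONSTANT)
c=np.hstack([a,b]);cv2.imwrite('pics/crop.png',c);print(c.shape,a.shape)
E
```

```text
(592, 742, 3) (592, 432, 3)
```

View pics/crop.png

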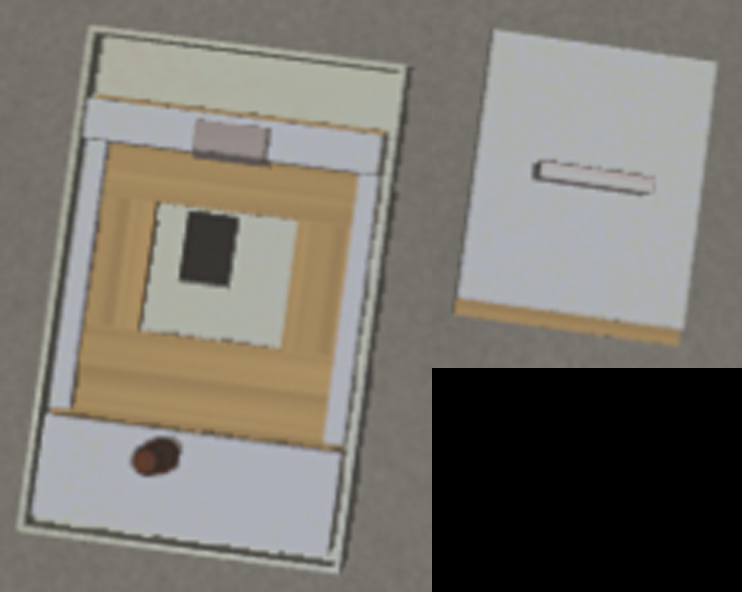

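```bash
cat > m.py <<'E'
from h import *
from scipy.optimize import least_squares
A=lambda u,v:(145+(u+.5)/3.2-.5,185+(v+.5)/3.2-.5)
B=lambda u,v:(382+(u-432+.5)/3.2-.5,200+(v+.5)/3.2-.5)
def fit(loc,uv,z):
    W=np.array([at('top',*p,zz) for p,zz in zip(uv,z)]);loc=np.array(loc,float)
    f=lambda q:((loc@np.array([[np.cos(q[2]),np.sin(q[2])],[-np.sin(q[2]),np.cos(q[2])]])+q[:2])-W).ravel()
    r=least_squares(f,[*W.mean(0),0]);print(r.x[:2],np.degrees(r.x[2]),'res',r.fun.round(1));return r.x
print('pan');q=fit([[159,112],[159,-112],[-194,-112],[-194,112]],[A(89,27),A(408,66),A(340,572),A(19,529)],[26]*4)
c,s=np.cos(q[2]),np.sin(q[2]);L=lambda P:np.array([[c,s],[-s,c]])@(P-q[:2])
for nm,u,v,z in [('lipL',50,411,28),('lipR',342,449,28),('batL',104,141,34),('batR',378,174,34),('batbackL',92,97,34),('batbackR',386,132,34),('catchbackL',195,118,42),('catchbackR',270,129,42),('noseL',193,152,42),('noseR',268,161,42),('wellBL',140,331,0),('wellTL',157,202,14),('wellTR',299,219,14),('stampfoot',165,455,28)]:
    print(nm,L(at('top',*A(u,v),z)).round(1))
print('panel');p=fit([[95,80],[95,-80],[-95,-80],[-95,80]],[B(493,30),B(717,62),B(685,330),B(460,300)],[14]*4)
print('bar',at('top',*B(540,165),46),at('top',*B(655,181),46),'tongueBL',at('top',*B(456,314),6),at('top',*B(679,346),6))
print(env.camera_model and ray('top',0,0)[0])
E
python3 m.py
```

```text
pan
[489.20823666 232.89022676] -8.412724809781377 res [ 1.5 -0.7  1.2  0.4 -1.3 -0.3 -1.4  0.7]
lipL [-109.5  100.7]
lipR [-109.4 -102.2]
batL [79.2 88.2]
batR [  80.2 -102.7]
batbackL [108.3 100.9]
batbackR [ 109.6 -104.3]
catchbackL [102.1  26.1]
catchbackR [101.  -26.1]
noseL [78.8 24.2]
noseR [ 79.1 -27.7]
wellBL [-48.4  52.9]
wellTL [42.7 50.3]
wellTR [ 43.4 -50. ]
stampfoot [-129.    17.7]
panel
[ 509.17796954 -253.74144441] -9.037616102993244 res [-0.5 -0.3  0.1  0.2  0.1 -0.3  0.3  0.4]
bar [ 518.76121718 -213.52513914] [ 506.04085505 -292.31596912] tongueBL [ 417.71107333 -158.17335449] [ 391.21531323 -314.96639659]
[ 459.46087055    1.79049595 1244.41449719]
```

```bash
cat > g.py <<'E'
# usage: g.py x y z yaw : tool-frame delta in units from measured pose
import sys;from h import *
x,y,z,w=map(float,sys.argv[1:]);s=env.state();p=s['ee_pos'];r=s['ee_rot']
print('t',s['time_s'],p.round(1),r.round(2),'F',s['force'].round(1),'spin',-(w-r[2])/8)
a=np.radians(w);d=np.array([x,y,z])-p
print('slide(after spin) units',(np.array([d[0]*np.cos(a)+d[1]*np.sin(a),d[0]*np.sin(a)-d[1]*np.cos(a),-d[2]])/30).round(3))
E
python3 -m jog '{"jaw":[91,91,91,91],"slide":[[0,0,0],[0,0,0],[0,0,0],[0,0,0]],"spin":[0.875,0.875,0.875,0.875]}'; python3 g.py 510 -253.5 100 -9
```

```text
time_s: 0.5
ee_pos: [186.6, -543.5, 213.5]
ee_rot: [-179.9, 0.0, -9.3]
force: [-0.6, -1.1, 0.6]
gripper_width: 91.3
gripper_force: 0.0
t 0.5 [ 186.6 -543.5  213.5] [-1.7994e+02  3.0000e-02 -9.3400e+00] F [-0.6 -1.1  0.6] spin -0.04203901267395871
slide(after spin) units [  9.133 -11.234   3.782]
```

```bash
python3 -m jog '{"jaw":[91,91,91,91,91,91,91,91,91,91],"slide":[[0.8,-1,0],[0.8,-1,0],[0.8,-1,0.3],[0.8,-1,0.3],[0.8,-1,0.3],[0.8,-1,0.3],[0.8,-1,0.3],[0.8,-1,0.3],[0.8,-1,0.3],[0.8,-1,0.3]],"spin":[0,0,0,0,0,0,0,0,0,0]}' >/dev/null;  python3 -m jog '{"jaw":[91,91,91,91,91],"slide":[[0.5,-0.6,0.6],[0.6,-0.6,0.7],[0,0,0],[0,0,0],[0,0,0]],"spin":[0,0,0,0,0]}'; python3 g.py 510 -253.5 80 -9
```

```text
time_s: 2.0
ee_pos: [508.9, -255.7, 103.6]
ee_rot: [180.0, -0.0, -9.1]
force: [0.1, -0.3, -0.7]
gripper_width: 90.9
gripper_force: 0.0
t 2.0 [ 508.9 -255.7  103.6] [ 1.7996e+02 -4.0000e-02 -9.0800e+00] F [ 0.1 -0.3 -0.7] spin -0.01042078204303687
slide(after spin) units [ 0.025 -0.079  0.787]
```

```bash
python3 -m jog '{"jaw":[91,91,91,91,91,91,91],"slide":[[0.03,-0.08,0.6],[0,0,0.6],[0,0,0.5],[0,0,0.4],[0,0,0.3],[0,0,0.3],[0,0,0]],"spin":[0,0,0,0,0,0,0]}';python3 g.py 510 -253.5 22 -9;python3 - <<'E'
from h import *
im=env.grab_frame('scene')[130:230,190:330,::-1];cv2.imwrite('pics/g.png',cv2.resize(im,None,fx=4,fy=4,interpolation=cv2.INTER_CUBIC))
E
```

```text
time_s: 2.7
ee_pos: [509.8, -252.7, 21.1]
ee_rot: [-180.0, 0.1, -9.1]
force: [0.1, 0.4, -0.2]
gripper_width: 90.9
gripper_force: 0.0
t 2.7 [ 509.8 -252.7   21.1] [-1.7997e+02  9.0000e-02 -9.0700e+00] F [ 0.1  0.4 -0.2] spin -0.00901452887855747
slide(after spin) units [ 0.011  0.026 -0.029]
```

View pics/g.png

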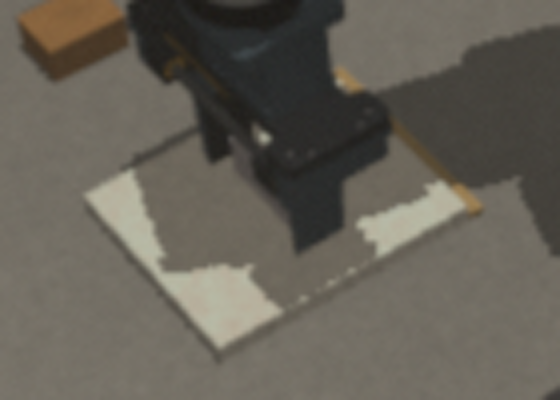

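The fingers straddle the bar's ends, at about (210,140) and (300,230) in the crop, clear of the board. I'm gripping across y so the panel can pivot between the pads, because the tool itself cannot tilt.

```bash
python3 -m jog '{"jaw":[70,70,70,70,70,70,70],"slide":[[0,0,0],[0,0,0],[0,0,0],[0,0,0],[0,0,0],[0,0,0],[0,0,0]],"spin":[0,0,0,0,0,0,0]}' 40; python3 -m jog '{"jaw":[70,70,70,70,70,70,70,70,70],"slide":[[0,0,-0.1],[0,0,-0.3],[0,0,-0.6],[0,0,-0.6],[0,0,-0.6],[0,0,-0.6],[0,0,-0.6],[0,0,-0.6],[0,0,0]],"spin":[0,0,0,0,0,0,0,0,0]}';python3 - <<'E'
from h import *
im=env.grab_frame('scene')[110:230,190:330,::-1];cv2.imwrite('pics/g2.png',cv2.resize(im,None,fx=4,fy=4,interpolation=cv2.INTER_CUBIC))
E
```

```text
time_s: 3.45
ee_pos: [511.0, -253.0, 22.5]
ee_rot: [180.0, -0.1, -9.0]
force: [-0.1, -0.7, 4.7]
gripper_width: 79.6
gripper_force: 40.0
time_s: 4.35
ee_pos: [511.6, -253.2, 144.2]
ee_rot: [179.9, -0.2, -9.0]
force: [0.8, -0.3, -2.4]
gripper_width: 79.4
gripper_force: 40.0
```

View pics/g2.png

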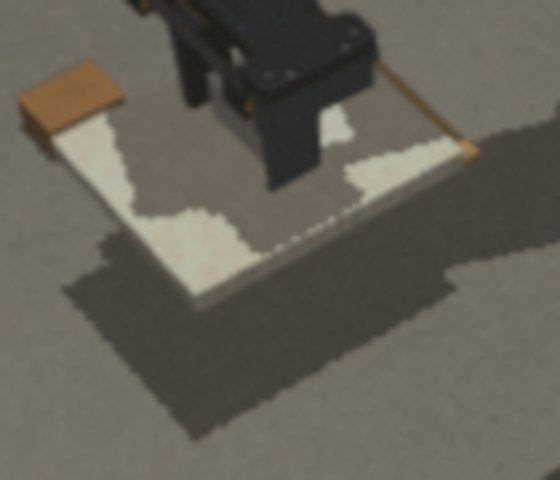

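```bash
python3 g.py 538 226 144 -8.4
```

```text
t 4.4 [ 510.7 -252.7  142.6] [ 1.7998e+02 -9.0000e-02 -9.0500e+00] F [-0.9  0.3 -4.1] spin -0.08095613031839632
slide(after spin) units [ -1.432 -15.919  -0.045]
```

```bash
python3 -m jog '{"jaw":[70,70,70,70,70,70,70,70,70,70],"slide":[[0,-0.3,0],[-0.1,-0.6,0],[-0.1,-0.7,0],[-0.1,-0.7,0],[-0.1,-0.7,0],[-0.1,-0.7,0],[-0.1,-0.7,0],[-0.1,-0.7,0],[-0.1,-0.7,0],[-0.1,-0.7,0]],"spin":[-0.08,0,0,0,0,0,0,0,0,0]}'>/dev/null; python3 -m jog '{"jaw":[70,70,70,70,70,70,70,70,70,70],"slide":[[-0.1,-0.7,0],[-0.1,-0.7,0],[-0.1,-0.7,0],[-0.1,-0.7,0],[-0.1,-0.7,0],[0,-0.7,0],[0,-0.7,0],[0,-0.7,0],[0,-0.7,0],[0,-0.7,0]],"spin":[0,0,0,0,0,0,0,0,0,0]}'>/dev/null;python3 -m jog '{"jaw":[70,70,70,70,70,70],"slide":[[0,-0.7,0],[0,-0.7,0],[0,-0.6,0],[0,-0.3,0],[0,0,0],[0,0,0]],"spin":[0,0,0,0,0,0]}'; python3 g.py 538 226 80 -8.4
```

```text
time_s: 7.0
ee_pos: [537.8, 221.9, 141.6]
ee_rot: [179.9, 0.0, -8.4]
force: [0.1, -0.1, -3.0]
gripper_width: 79.4
gripper_force: 40.0
t 7.0 [537.8 221.9 141.6] [ 1.7993e+02  5.0000e-02 -8.3900e+00] F [ 0.1 -0.1 -3. ] spin 0.0016529375585490058
slide(after spin) units [-0.013 -0.136  2.053]
```

```bash
python3 -m jog '{"jaw":[70,70,70,70,70,70,70,70],"slide":[[0,-0.13,0.4],[0,0,0.5],[0,0,0.5],[0,0,0.4],[0,0,0.4],[0,0,0.2],[0,0,0],[0,0,0]],"spin":[0,0,0,0,0,0,0,0]}' 20; python3 -m jog '{"jaw":[70,70,70,70,70],"slide":[[0,0,0.06],[0,0,0.06],[0,0,0.06],[0,0,0.04],[0,0,0]],"spin":[0,0,0,0,0]}'
```

```text
time_s: 7.8
ee_pos: [539.3, 226.2, 70.2]
ee_rot: [-180.0, -0.0, -8.4]
force: [0.6, 0.2, -3.5]
gripper_width: 79.9
gripper_force: 20.0
time_s: 8.3
ee_pos: [538.8, 226.3, 64.1]
ee_rot: [-180.0, -0.0, -8.4]
force: [-2.5, -0.6, 3.4]
gripper_width: 79.8
gripper_force: 20.0
```

```bash
for i in 1; do python3 -m jog '{"jaw":[70,70,70,70],"slide":[[0,0,0.03],[0,0,0.03],[0,0,0.03],[0,0,0]],"spin":[0,0,0,0]}';  python3 -m jog '{"jaw":[70,70,70],"slide":[[0,0,0.04],[0,0,0.03],[0,0,0]],"spin":[0,0,0]}'; done;python3 - <<'E'
from h import *
im=env.grab_frame('scene')[170:370,310:530,::-1];cv2.imwrite('pics/t1.png',cv2.resize(im,None,fx=3,fy=3,interpolation=cv2.INTER_CUBIC))
E
```

```text
time_s: 8.7
ee_pos: [538.5, 226.4, 61.5]
ee_rot: [-180.0, 0.0, -8.4]
force: [-4.2, 0.4, 6.0]
gripper_width: 79.7
gripper_force: 20.0
time_s: 9.0
ee_pos: [538.1, 226.4, 59.3]
ee_rot: [-180.0, 0.1, -8.4]
force: [-5.4, -0.5, 6.3]
gripper_width: 80.2
gripper_force: 20.0
```

View pics/t1.png

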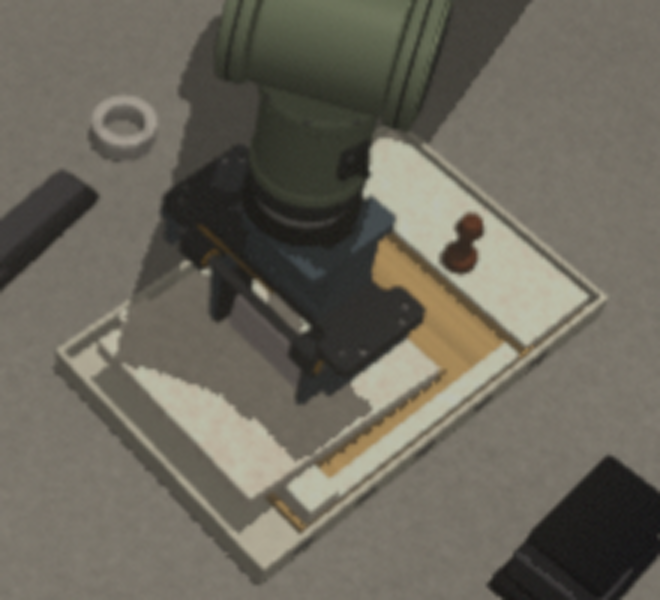

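The panel is tilted with its front resting on the catch. The front +y corner is at (252,498) and the tongue corner at (443,372) in the crop. I'll estimate the angle from these.

```bash
cat > tilt.py <<'E'
from h import *
from scipy.optimize import least_squares
from scipy.spatial.transform import Rotation as R
def tilt(loc,uv,yaw=-8.4):
    p=env.state()['ee_pos'];ax=np.radians(yaw);o=np.array([0,0,34.])
    def f(q): # along-x shift of grip, pivot z, pitch
        r=R.from_euler('ZY',[yaw,q[2]],degrees=True)
        P=r.apply(np.array(loc,float)-o)+[p[0]+q[0]*np.cos(ax),p[1]+q[0]*np.sin(ax),p[2]+q[1]]
        return (proj('scene',P)-uv).ravel()
    s=least_squares(f,[0,12,-8.]);print('dx,dz,pitch',s.x.round(2),s.fun.round(1))
E
python3 - <<'E'
from tilt import *
c=lambda u,v:(310+(u+.5)/3-.5,170+(v+.5)/3-.5)
tilt([[95,80,14],[-107,80,6]],[c(252,498),c(443,372)])
E
```

```text
dx,dz,pitch [ -0.91  10.58 -10.4 ] [-0.3 -0.1  0.4  0.2]
```

```bash
python3 -m jog '{"jaw":[70,70,70],"slide":[[0,0,0.03],[0,0,0.02],[0,0,0]],"spin":[0,0,0]}';  python3 -m jog '{"jaw":[70,70,70,70],"slide":[[0,0,-0.1],[0,0,-0.2],[0,0,-0.2],[0,0,0]],"spin":[0,0,0,0]}' 40;python3 - <<'E'
from h import *
im=env.grab_frame('scene')[170:370,310:530,::-1];cv2.imwrite('pics/t2.png',cv2.resize(im,None,fx=3,fy=3,interpolation=cv2.INTER_CUBIC))
E
```

```text
time_s: 9.35
ee_pos: [537.9, 226.4, 57.7]
ee_rot: [-180.0, 0.1, -8.4]
force: [-5.5, 0.9, 6.3]
gripper_width: 79.6
gripper_force: 20.0
time_s: 9.75
ee_pos: [539.9, 226.4, 72.9]
ee_rot: [-179.9, -0.1, -8.4]
force: [0.5, 0.5, -3.2]
gripper_width: 79.9
gripper_force: 40.0
```

View pics/t2.png

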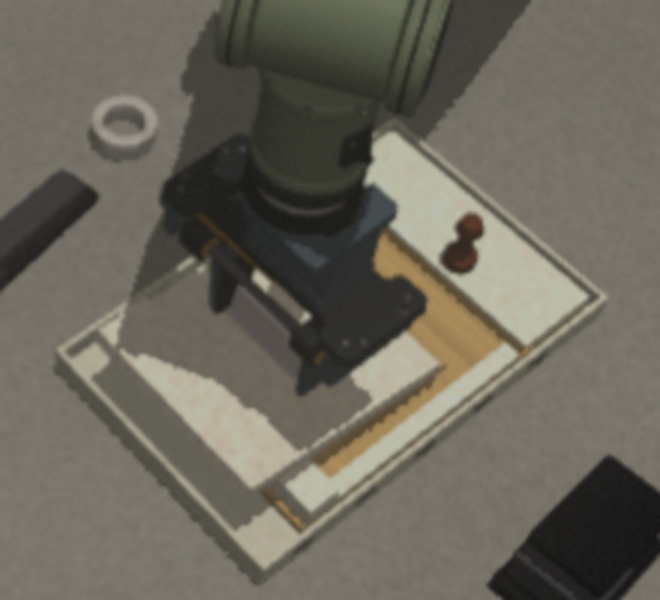

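The panel is free of the catch and holding its tilt. The front corner is at about (257,488) and the tongue corner at (444,364).

```bash
python3 - <<'E'
from tilt import *
c=lambda u,v:(310+(u+.5)/3-.5,170+(v+.5)/3-.5)
tilt([[95,80,14],[-107,80,6]],[c(257,488),c(444,364)])
p=env.state()['ee_pos'];print(p)
q=np.array([489.2,232.9]);a=np.radians(-8.4);e=np.array([np.cos(a),np.sin(a)]);n=np.array([-e[1],e[0]])
print('grip local',(p[:2]-q)@e,(p[:2]-q)@n)
for th in (10,11,12,13):
    t=np.radians(th);print(th,'tip rel grip: x',-107*np.cos(t)+34*np.sin(t),'z',-107*np.sin(t)-34*np.cos(t))
E
```

```text
dx,dz,pitch [ -3.88   8.83 -11.63] [-0.8 -0.4  1.   0.6]
[539.5168568  226.25292396  72.49812877]
grip local 50.748099312467204 0.7746704121801655
10 tip rel grip: x -99.47039153163063 z -52.063818612776615
11 tip rel grip: x -98.54660278609752 z -53.79188674251087
12 tip rel grip: x -97.5927957907134 z -55.503569342449644
13 tip rel grip: x -96.60926108432876 z -57.198345017491555
```

```bash
python3 -m jog '{"jaw":[70,70,70,70,70,70,70,70],"slide":[[-0.2,0,0],[-0.4,0,0],[-0.4,0,0],[-0.4,0,0],[-0.2,0,0],[0,0,0.2],[0,0,0.15],[0,0,0]],"spin":[0,0,0,0,0,0,0,0]}'; python3 g.py 489.2 232.9 61 -8.4;python3 - <<'E'
from h import *
im=env.grab_frame('scene')[170:370,310:530,::-1];cv2.imwrite('pics/t3.png',cv2.resize(im,None,fx=3,fy=3,interpolation=cv2.INTER_CUBIC))
E
```

```text
time_s: 10.6
ee_pos: [491.3, 233.0, 60.6]
ee_rot: [179.9, 0.1, -8.4]
force: [-0.0, -0.6, -3.0]
gripper_width: 79.6
gripper_force: 40.0
t 10.6 [491.3 233.   60.6] [ 1.7995e+02  6.0000e-02 -8.4100e+00] F [-0.  -0.6 -3. ] spin -0.0014221412139410194
slide(after spin) units [-0.068  0.012 -0.013]
```

View pics/t3.png

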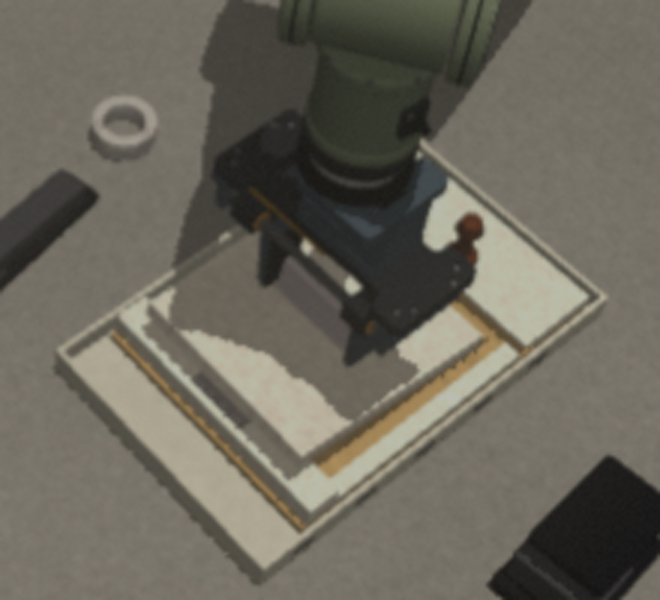

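The tilted panel sits inside the pan with its tongue edge at about (490,340), short of the groove mouth at about (522,350). I'll advance gently while watching the force.

```bash
python3 -m jog '{"jaw":[70,70,70,70,70],"slide":[[-0.1,0,0],[-0.15,0,0],[-0.15,0,0],[-0.1,0,0],[0,0,0]],"spin":[0,0,0,0,0]}'; python3 -m jog '{"jaw":[70,70],"slide":[[-0.1,0,0],[0,0,0]],"spin":[0,0]}' | sed -n 2,4p
```

```text
time_s: 11.15
ee_pos: [478.5, 235.5, 62.5]
ee_rot: [-180.0, -0.3, -8.3]
force: [3.9, -2.0, -2.7]
gripper_width: 79.9
gripper_force: 40.0
ee_pos: [478.1, 235.7, 63.3]
ee_rot: [-179.9, -0.6, -8.2]
force: [8.5, -4.7, -0.6]
```

```bash
python3 -m jog '{"jaw":[70,70],"slide":[[0.25,0,0],[0,0,0]],"spin":[0,0]}'| sed -n 2,4p; python3 -m jog '{"jaw":[70,70],"slide":[[0,0,0.06],[0,0,0]],"spin":[0,0]}' | sed -n 2,4p; python3 -m jog '{"jaw":[70,70],"slide":[[0,0,0.05],[0,0,0]],"spin":[0,0]}' | sed -n 2,4p;
```

```text
ee_pos: [481.1, 234.8, 61.5]
ee_rot: [-180.0, 0.0, -8.5]
force: [-0.3, -0.5, -3.3]
ee_pos: [479.9, 234.6, 59.0]
ee_rot: [179.9, 0.1, -8.4]
force: [-0.3, 0.5, -2.5]
ee_pos: [480.5, 234.7, 57.9]
ee_rot: [180.0, 0.1, -8.4]
force: [0.8, 0.7, -3.1]
```

```bash
for i in 1; do python3 -m jog '{"jaw":[70,70],"slide":[[0,0,0.04],[0,0,0]],"spin":[0,0]}' | sed -n 2,4p;python3 -m jog '{"jaw":[70,70],"slide":[[0,0,0.04],[0,0,0]],"spin":[0,0]}' | sed -n 2,4p; done
```

```text
ee_pos: [480.9, 234.7, 56.9]
ee_rot: [180.0, 0.0, -8.4]
force: [-0.4, 0.1, -2.3]
ee_pos: [480.9, 234.7, 55.7]
ee_rot: [180.0, 0.0, -8.4]
force: [-0.5, -0.5, -3.2]
```

```bash
python3 -m jog '{"jaw":[70,70],"slide":[[0,0,0.04],[0,0,0]],"spin":[0,0]}' | sed -n 2,4p;python3 -m jog '{"jaw":[70,70],"slide":[[0,0,0.04],[0,0,0]],"spin":[0,0]}' | sed -n 2,4p;python3 - <<'E'
from h import *
im=env.grab_frame('scene')[215:345,340:520,::-1];cv2.imwrite('pics/t4.png',cv2.resize(im,None,fx=4.4,fy=4.4,interpolation=cv2.INTER_CUBIC))
E
```

```text
ee_pos: [480.9, 234.7, 54.5]
ee_rot: [180.0, 0.0, -8.4]
force: [-0.5, 0.7, -2.9]
ee_pos: [481.0, 234.7, 53.3]
ee_rot: [180.0, 0.0, -8.4]
force: [-0.8, -0.4, -3.0]
```

View pics/t4.png

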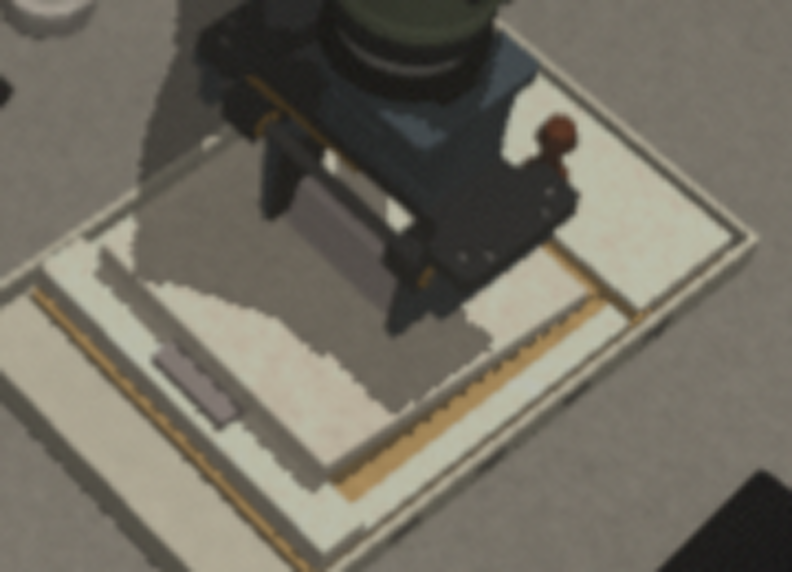

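```bash
python3 - <<'E'
from tilt import *
c=lambda u,v:(340+(u+.5)/4.4-.5,215+(v+.5)/4.4-.5)
tilt([[95,80,14],[-95,80,14]],[c(326,466),c(590,297)])
tilt([[95,80,14],[95,80,0],[-107,80,6]],[c(326,466),c(330,490),c(604,294)])
E
```

```text
dx,dz,pitch [ -2.58   8.3  -10.9 ] [ 0.5  0.2 -0.7 -0.4]
dx,dz,pitch [-6.24  3.43 -9.49] [ 1.4  0.9 -1.1 -0.7 -0.4 -0.3]
```

```bash
for i in 1; do python3 -m jog '{"jaw":[70,70],"slide":[[0,0,0.04],[0,0,0]],"spin":[0,0]}' | sed -n 2,4p;python3 -m jog '{"jaw":[70,70],"slide":[[0,0,0.04],[0,0,0]],"spin":[0,0]}' | sed -n 2,4p; done; python3 -m jog '{"jaw":[70,70],"slide":[[-0.1,0,0],[0,0,0]],"spin":[0,0]}' | sed -n 2,4p
```

```text
ee_pos: [481.4, 234.7, 52.5]
ee_rot: [-180.0, -0.0, -8.4]
force: [0.5, -0.3, -0.0]
ee_pos: [481.9, 234.7, 51.5]
ee_rot: [-180.0, -0.1, -8.4]
force: [2.2, -1.1, 2.3]
ee_pos: [478.4, 235.5, 51.5]
ee_rot: [-179.9, -0.1, -8.4]
force: [3.2, 0.2, 2.9]
```

```bash
python3 -m jog '{"jaw":[70,70],"slide":[[-0.1,0,-0.02],[0,0,0]],"spin":[0,0]}' | sed -n 2,4p;python3 -m jog '{"jaw":[70,70],"slide":[[-0.1,0,0],[0,0,0]],"spin":[0,0]}' | sed -n 2,4p
```

```text
ee_pos: [474.5, 235.8, 51.6]
ee_rot: [-180.0, 0.0, -8.4]
force: [1.3, -0.5, 0.9]
ee_pos: [471.6, 236.1, 51.6]
ee_rot: [180.0, 0.0, -8.4]
force: [1.3, 0.8, 1.8]
```

```bash
for i in 1; do python3 -m jog '{"jaw":[70,70],"slide":[[-0.06,0,0],[0,0,0]],"spin":[0,0]}' | sed -n 2,4p;python3 -m jog '{"jaw":[70,70],"slide":[[-0.05,0,0],[0,0,0]],"spin":[0,0]}' | sed -n 2,4p; done
```

```text
ee_pos: [470.1, 236.3, 51.6]
ee_rot: [180.0, 0.0, -8.4]
force: [2.0, -0.7, 0.3]
ee_pos: [469.1, 236.6, 51.7]
ee_rot: [-180.0, -0.0, -8.4]
force: [3.7, 0.2, 0.1]
```

```bash
python3 -m jog '{"jaw":[70,70,70],"slide":[[0.01,0,0.035],[0.01,0,0.035],[0,0,0]],"spin":[0,0,0]}' 15 | sed -n 2,6p; python3 -m jog '{"jaw":[70,70,70],"slide":[[0.01,0,0.035],[0.01,0,0.035],[0,0,0]],"spin":[0,0,0]}' | sed -n 2,4p
```

```text
ee_pos: [469.7, 236.5, 49.3]
ee_rot: [-180.0, -0.0, -8.4]
force: [3.8, 0.4, -0.5]
gripper_width: 79.8
gripper_force: 15.0
ee_pos: [470.2, 236.4, 47.5]
ee_rot: [-180.0, -0.0, -8.4]
force: [1.9, 0.8, 0.7]
```

```bash
python3 -m jog '{"jaw":[70,70,70],"slide":[[0.005,0,0.035],[0.005,0,0.035],[0,0,0]],"spin":[0,0,0]}' | sed -n 2,6p; python3 -m jog '{"jaw":[70,70,70],"slide":[[0.005,0,0.035],[0.005,0,0.035],[0,0,0]],"spin":[0,0,0]}' | sed -n 2,4p
```

```text
ee_pos: [470.6, 236.4, 46.1]
ee_rot: [-180.0, -0.0, -8.4]
force: [2.4, 1.1, 5.7]
gripper_width: 79.8
gripper_force: 15.0
ee_pos: [471.1, 236.4, 43.9]
ee_rot: [-180.0, -0.1, -8.4]
force: [3.0, -0.0, 5.5]
```

```bash
python3 -m jog '{"jaw":[70,70,70],"slide":[[-0.04,0,0],[-0.04,0,0],[0,0,0]],"spin":[0,0,0]}' | sed -n 2,6p; python3 -m jog '{"jaw":[70,70,70],"slide":[[0,0,0.03],[0,0,0.03],[0,0,0]],"spin":[0,0,0]}' | sed -n 2,4p
```

```text
ee_pos: [471.1, 236.5, 44.0]
ee_rot: [-179.9, -0.4, -8.4]
force: [8.4, -2.1, 2.2]
gripper_width: 79.8
gripper_force: 15.0
ee_pos: [471.4, 236.5, 42.5]
ee_rot: [-179.9, -0.4, -8.4]
force: [8.6, -2.0, 4.3]
```

```bash
python3 -m jog '{"jaw":[70,70],"slide":[[0.05,0,0],[0,0,0]],"spin":[0,0]}' | sed -n 2,4p; python3 - <<'E'
from h import *
im=env.grab_frame('scene')[225:345,340:520,::-1];cv2.imwrite('pics/t5.png',cv2.resize(im,None,fx=4.4,fy=4.4,interpolation=cv2.INTER_CUBIC))
E
```

```text
ee_pos: [471.5, 236.4, 42.1]
ee_rot: [-179.9, -0.2, -8.4]
force: [5.8, -0.8, 4.2]
```

View pics/t5.png

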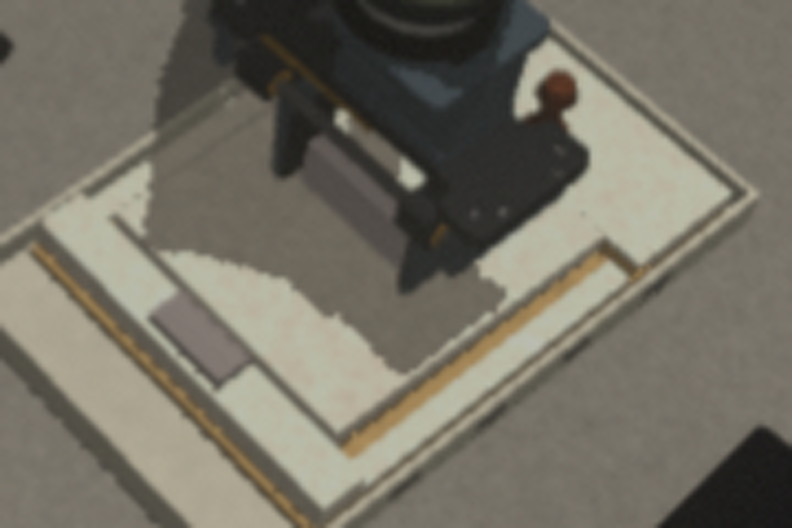

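The tongue is in the groove and the shoulder is flush with the lip around (605,240). The front edge sits inside the batten face on the catch ramp, around (200,330). I'll release, then press the front edge with shut fingers.

```bash
python3 -m jog '{"jaw":[80,81,83,86,91,91,91,91],"slide":[[0,0,0],[0,0,0],[0,0,0],[0,0,0],[0,0,0],[0,0,0],[0,0,0],[0,0,0]],"spin":[0,0,0,0,0,0,0,0]}' | sed -n 2,6p;python3 -m jog '{"jaw":[91,91,91,91,91,91],"slide":[[0,0,-0.1],[0,0,-0.3],[0,0,-0.6],[0,0,-0.7],[0,0,-0.7],[0,0,0]],"spin":[0,0,0,0,0,0]}' | sed -n 2,6p; python3 g.py 545.6 224.6 70 -8.4
```

```text
ee_pos: [469.6, 236.4, 41.3]
ee_rot: [180.0, 0.0, -8.4]
force: [-0.6, 0.4, 0.3]
gripper_width: 90.9
gripper_force: 0.0
ee_pos: [471.9, 237.4, 116.8]
ee_rot: [-179.8, -0.4, -8.4]
force: [1.0, 0.3, 0.5]
gripper_width: 90.9
gripper_force: 0.0
t 17.65 [471.9 237.4 116.8] [-179.77   -0.35   -8.41] F [1.  0.3 0.5] spin -0.0009609482481933718
slide(after spin) units [2.494 0.062 1.561]
```

```bash
python3 -m jog '{"jaw":[50,0,0,0,0,0,0,0,0,0],"slide":[[0.5,0,0],[0.7,0.06,0],[0.7,0,0],[0.6,0,0],[0,0,0],[0,0,0],[0,0,0],[0,0,0.6],[0,0,0.6],[0,0,0.2]],"spin":[0,0,0,0,0,0,0,0,0,0]}' 20 | sed -n 2,6p; python3 -m jog '{"jaw":[0,0],"slide":[[0,0,0],[0,0,0]],"spin":[0,0]}'; python3 g.py 545.6 224.6 50 -8.4
```

```text
ee_pos: [541.6, 223.3, 69.8]
ee_rot: [179.9, 0.2, -8.4]
force: [-0.9, 0.5, -1.0]
gripper_width: 13.6
gripper_force: 0.0
time_s: 18.85
ee_pos: [543.8, 223.9, 72.1]
ee_rot: [-180.0, -0.0, -8.4]
force: [0.1, 0.6, 0.1]
gripper_width: 0.8
gripper_force: 0.0
t 18.85 [543.8 223.9  72.1] [-1.7998e+02 -5.0000e-02 -8.3900e+00] F [0.1 0.6 0.1] spin 0.0012620776921024035
slide(after spin) units [ 0.055 -0.032  0.736]
```

```bash
python3 -m jog '{"jaw":[0,0,0,0],"slide":[[0.05,0,0.3],[0,0,0.3],[0,0,0.1],[0,0,0]],"spin":[0,0,0,0]}' | sed -n 2,4p; python3 -m jog '{"jaw":[0,0,0],"slide":[[0,0,0.06],[0,0,0.06],[0,0,0]],"spin":[0,0,0]}' | sed -n 2,4p
```

```text
ee_pos: [544.6, 223.2, 49.6]
ee_rot: [179.9, 0.1, -8.4]
force: [-0.0, -0.5, -0.3]
ee_pos: [545.1, 223.4, 46.7]
ee_rot: [180.0, 0.0, -8.4]
force: [-0.1, -0.6, -0.0]
```

```bash
python3 -m jog '{"jaw":[0,0,0],"slide":[[0,0,0.04],[0,0,0.04],[0,0,0]],"spin":[0,0,0]}' | sed -n 2,4p
```

```text
ee_pos: [545.1, 223.4, 44.3]
ee_rot: [180.0, 0.0, -8.4]
force: [0.5, -0.0, 1.3]
```

Contact starts here. I'll press on in small steps.

```bash
python3 -m jog '{"jaw":[0,0,0],"slide":[[0,0,0.04],[0,0,0.04],[0,0,0]],"spin":[0,0,0]}' | sed -n 2,4p;python3 -m jog '{"jaw":[0,0,0],"slide":[[0,0,0.04],[0,0,0.03],[0,0,0]],"spin":[0,0,0]}' | sed -n 2,4p
```

```text
ee_pos: [545.0, 223.3, 41.8]
ee_rot: [180.0, 0.0, -8.4]
force: [0.2, -0.1, -0.2]
ee_pos: [545.2, 223.5, 39.9]
ee_rot: [180.0, -0.0, -8.4]
force: [-0.2, -0.4, -0.1]
```

```bash
python3 -m jog '{"jaw":[0,0,0],"slide":[[0,0,0.04],[0,0,0.03],[0,0,0]],"spin":[0,0,0]}' | sed -n 2,4p;python3 -m jog '{"jaw":[0,0,0],"slide":[[0,0,0.03],[0,0,0.03],[0,0,0]],"spin":[0,0,0]}' | sed -n 2,4p
```

```text
ee_pos: [545.3, 223.4, 37.8]
ee_rot: [-180.0, -0.0, -8.4]
force: [-0.5, 0.2, 0.8]
ee_pos: [545.3, 223.4, 35.9]
ee_rot: [-180.0, -0.0, -8.4]
force: [-0.5, -0.4, 0.4]
```

```bash
python3 -m jog '{"jaw":[0,0,0],"slide":[[0,0,0.03],[0,0,0.03],[0,0,0]],"spin":[0,0,0]}' | sed -n 2,4p
```

```text
ee_pos: [545.2, 223.4, 34.1]
ee_rot: [180.0, -0.0, -8.4]
force: [0.5, -0.1, 0.9]
```

```bash
python3 -m jog '{"jaw":[0,0,0],"slide":[[0,0,0.03],[0,0,0.03],[0,0,0]],"spin":[0,0,0]}' | sed -n 2,4p;python3 -m jog '{"jaw":[0,0,0],"slide":[[0,0,0.03],[0,0,0.02],[0,0,0]],"spin":[0,0,0]}' | sed -n 2,4p
```

```text
ee_pos: [545.1, 223.4, 32.3]
ee_rot: [180.0, 0.0, -8.4]
force: [-0.1, 0.1, 0.9]
ee_pos: [544.7, 223.3, 30.6]
ee_rot: [180.0, 0.1, -8.4]
force: [-0.3, -0.2, 0.1]
```

```bash
python3 -m jog '{"jaw":[0,0,0],"slide":[[0,0,0.03],[0,0,0.02],[0,0,0]],"spin":[0,0,0]}' | sed -n 2,4p
```

```text
ee_pos: [545.0, 223.4, 29.2]
ee_rot: [180.0, 0.0, -8.4]
force: [0.5, -1.3, 0.1]
```

```bash
python3 -m jog '{"jaw":[0,0,0],"slide":[[0,0,0.03],[0,0,0],[0,0,0]],"spin":[0,0,0]}' | sed -n 2,4p;python3 -m jog '{"jaw":[0,0,0],"slide":[[0,0,0.03],[0,0,0],[0,0,0]],"spin":[0,0,0]}' | sed -n 2,4p
```

```text
ee_pos: [545.2, 223.4, 28.5]
ee_rot: [180.0, -0.0, -8.4]
force: [0.2, 0.1, -0.0]
ee_pos: [545.3, 223.4, 28.3]
ee_rot: [-180.0, -0.0, -8.4]
force: [-1.4, -1.0, 5.8]
```

```bash
python3 -m jog '{"jaw":[0,0,0],"slide":[[0,0,0.03],[0,0,0],[0,0,0]],"spin":[0,0,0]}' | sed -n 2,4p
```

```text
ee_pos: [545.3, 223.5, 28.3]
ee_rot: [-180.0, -0.0, -8.4]
force: [-2.9, -2.0, 10.9]
```

```bash
python3 -m jog '{"jaw":[0,0,0],"slide":[[0,0,0.03],[0,0,0],[0,0,0]],"spin":[0,0,0]}' | sed -n 2,4p;python3 -m jog '{"jaw":[0,0,0,0,0,0,0,0,0,0],"slide":[[0,0,-0.2],[0,0,-0.6],[0,0,-0.8],[0,0,-1],[0,0,-1],[-0.9,0,-1],[-1,0,0],[-1,0,0],[-1,0,0],[-1,0,0]],"spin":[0,0,0,0,0,0,0,0,0,0]}'| sed -n 2,4p;python3 -m jog '{"jaw":[0,0,0,0,0,0],"slide":[[-1,0.9,0],[-0.9,1,0],[-0.5,1,0],[0,1,0],[0,0.5,0],[0,0,0]],"spin":[0,0,0,0,0,0]}'| sed -n 2,4p; python3 - <<'E'
from h import *
im=env.grab_frame('top')[:,:,::-1];cv2.imwrite('pics/top1.png',im);s=env.grab_frame('scene')[:,:,::-1];cv2.imwrite('pics/scene1.png',s)
o=cv2.imread('pics/top0.png');so=cv2.imread('pics/scene0.png')
# lens: catch (greyish-pink) columns; print row profile through catch in both views
for n in(o,im): print([tuple(int(v) for v in n[r,217]) for r in range(214,242)])
print([proj('top',[x,y,z]).round(1).tolist() for x,y,z in [(489.2+d*.989,232.9-d*.146,h) for d,h in[(101,42),(77,28),(81,28),(79,28)]]])
E
```

```text
ee_pos: [545.3, 223.5, 28.3]
ee_rot: [-180.0, -0.1, -8.4]
force: [-4.9, -1.6, 16.5]
ee_pos: [398.5, 244.9, 163.7]
ee_rot: [-180.0, -0.0, -8.4]
force: [-0.5, 0.1, -0.2]
ee_pos: [308.5, 123.6, 163.8]
ee_rot: [180.0, -0.0, -8.5]
force: [0.4, -0.2, -0.4]
[(159, 175, 173), (160, 175, 172), (161, 176, 173), (161, 175, 173), (160, 175, 173), (142, 162, 167), (104, 133, 155), (150, 153, 155), (179, 174, 171), (167, 163, 165), (138, 140, 149), (133, 135, 146), (135, 137, 146), (136, 138, 148), (136, 138, 148), (138, 139, 149), (138, 140, 150), (139, 140, 149), (133, 135, 144), (107, 108, 116), (82, 84, 89), (82, 93, 105), (93, 131, 156), (95, 136, 163), (95, 136, 163), (93, 135, 161), (94, 134, 161), (93, 133, 159)]
[(166, 182, 179), (167, 182, 179), (168, 183, 180), (168, 183, 180), (167, 182, 180), (150, 169, 175), (108, 138, 160), (157, 160, 162), (188, 182, 178), (175, 171, 172), (145, 146, 155), (141, 143, 152), (142, 143, 153), (143, 144, 154), (142, 144, 154), (144, 146, 155), (145, 147, 157), (145, 146, 156), (140, 141, 151), (113, 114, 122), (87, 88, 94), (113, 111, 113), (183, 178, 175), (190, 185, 181), (186, 184, 181), (188, 184, 181), (190, 183, 180), (188, 184, 180)]
[[[217.2, 223.5]], [[216.9, 234.9]], [[217.1, 233.1]], [[217.0, 234.0]]]
```

The catch covers the same pixel rows (about 224–234) as before, so it is fully out over the panel, which is flat at z≈28. I'll check quickly that the bystanders are unmoved and the board sits square.

```bash
python3 - <<'E'
from h import *
a=cv2.imread('pics/top0.png');b=cv2.imread('pics/top1.png')
d=cv2.absdiff(a,b).max(2)
for n,(u,v) in dict(stamp=(194,327),tape=(322,295),stapler=(315,238),cup=(315,163),punch=(105,266),clip=(525,259)).items():
    w=d[v-18:v+18,u-18:u+18];print(n,int(w.mean()),int((w>40).sum()))
# predicted vs seen seated panel edges: bar top ends and front/side corners
R=np.array([[.9893,.1463],[-.1463,.9893]])
P=[[*(R@[x-16,y]+[489.2,232.9]),z] for x,y,z in [(95,80,28),(95,-80,28),(-95,-80,28),(-95,80,28),(0,40,60),(0,-40,60)]]
print(proj('top',P).round(1).tolist())
g=cv2.cvtColor(b,cv2.COLOR_BGR2GRAY)
print('side rows v=260',g[260,160:270].tolist());print('lip col u=225',g[305:345,225].tolist())
E
```

```text
stamp 36 421
tape 5 18
stapler 4 0
cup 3 0
punch 2 0
clip 4 0
[[181.5, 229.5], [252.8, 238.5], [241.4, 324.4], [169.4, 315.0], [189.9, 274.2], [226.7, 278.9]]
side rows v=260 [119, 119, 137, 169, 154, 86, 78, 134, 176, 183, 182, 183, 182, 152, 106, 125, 151, 173, 183, 183, 183, 183, 182, 182, 181, 182, 183, 182, 183, 182, 183, 182, 182, 182, 183, 183, 183, 183, 182, 183, 183, 183, 182, 182, 183, 183, 183, 183, 184, 184, 183, 183, 184, 183, 183, 183, 184, 183, 184, 183, 183, 184, 183, 183, 183, 183, 183, 183, 182, 183, 183, 183, 183, 183, 183, 183, 183, 183, 183, 183, 183, 183, 183, 183, 183, 182, 183, 184, 183, 156, 102, 110, 138, 151, 170, 183, 183, 183, 183, 181, 151, 143, 179, 183, 145, 82, 97, 119, 120, 120]
lip col u=225 [183, 183, 183, 183, 184, 183, 183, 183, 183, 183, 183, 182, 183, 182, 183, 183, 183, 181, 181, 183, 183, 182, 182, 183, 182, 182, 183, 182, 183, 182, 182, 183, 182, 182, 182, 182, 182, 184, 181, 125]
```

```bash
python3 - <<'E'
import cv2,numpy as np
for f in('top0','top1'):
    w=cv2.imread(f'pics/{f}.png')[316:345,175:220].astype(int)
    m=(w[:,:,2]-w[:,:,0]>15)&(w.max(2)<120);v,u=np.nonzero(m);print(m.sum(),u.mean()+175,v.mean()+316)
E
python3 -c "
from workcell import env
print(env.state()['time_s'],env.job_done())"
```

```text
111 193.35135135135135 326.44144144144144
61 191.11475409836066 328.8196721311475
the job is handed in; nothing more can be done
25.15 None
```

The panel is refitted and the job was handed in at 25 s: tongue home in the groove, board flat (top about 28 mm above the table), catch fully out over the front edge. No verdict came back. The stamp may have shifted: its dark spot in the overhead picture moved about 3 pixels (roughly 7 mm, limit 30 mm), though part of that could be shadow, and the other bystanders look unmoved.

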